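Gape a spring clip around a copper blank's edge and hold it there

TASK

Pick up the red-handled spring clip, squeeze it fully open and bring the gaping jaws around the free upright edge of the copper sheet, about half-way up, one jaw each side, tips about 25 mm past the edge. Do not bite or knock the soft copper, leave the clip clear of it, and leave everything else where it is. Finish while still holding the clip wide open there, level and still, so a template can be slipped in.

Things in the scene. Friction and masses are not known exactly. Their poses are not given: they have to be found in the camera images.
- clip: red-handled aluminium spring clip (90 g) lying flat like a big clothes peg, 32 mm high. Origin on the pivot axis at the underside; z up, +x to the jaw tips, +y left. Frame is the left half's; shut, the clip is symmetric about x: tips end 64 mm ahead of the pivot, handles end 65 mm behind it, splayed to 63 mm over their outsides (each slants 0.25 rad). Squeezing the handles opens the jaws.
- clip_grip (a point): where to grip the red-handled clip: on its mid-line between the handles, 45 mm behind the pivot, half-way up (16 mm above the underside). Handles are 51 mm over their outsides here when shut; close the fingers along y. Axes as clip. Fully open, a grip taken here lies 45 to 48 mm behind the pivot, so the tip middles are about 101 mm ahead of it.
- clip_tip_left (a point): middle of the inner face of the left (+y) jaw tip of the red-handled clip, half-way up, 56 mm ahead of the pivot; the tip block is 16 mm long along x and 32 mm high. Axes of clip. Fully open, the tip middles are about 54 mm ahead of the pivot and 30 mm apart.
- clip_tip_right (a point): the same for the right (-y) jaw tip
- clip_jaw (a joint): angle between the halves of the red-handled clip: 0 shut, 0.5 rad fully open (a stop; the handles' outsides are then parallel, 28 mm apart). The spring takes about 6 N on the handles to begin to open, 12 N to stay fully open: squeeze with 20 N or more.
- stand: fixed stand with an upright copper sheet 120 mm long, 4 mm thick, top 140 mm above the bench. Origin on the bench under the sheet's middle, x along the sheet, z up. Base: dark block 30 mm high, 68 mm wide, from x = -70 to +80 mm; a blue post 150 mm tall covers the far (+x) edge. The edge at x = -60 mm, roughly facing the robot, is free.
- edge (a point): middle of the free upright edge of the copper sheet, 85 mm above the bench; x points from the edge into the sheet along its plane, y is square to the sheet, z up. The edge is bare from 55 mm below this point (top of the base) to 55 mm above it (top of the sheet).
- spare_grip (a point): bystander: the same point on a second, equal clip with blue handles; leave it alone
- hammer: bystander: hammer lying on the bench, 280 mm long, origin at its underside
- jar: bystander: amber glass jar with a steel lid, 64 mm across, 85 mm tall, origin under its centre
- tape: bystander: yellow roll lying flat, 90 mm across, 25 mm tall, origin under its centre
- cup: bystander: green cup, 72 mm across, 85 mm tall, origin under its centre
- sheet: bystander: flat brass plate 110 x 150 x 6 mm lying on the bench, origin under its centre
Things that resemble listed ones, but are neither listed nor needed, are in the scene too. What is shaped like the clip but pink is not meant.

How it is judged:
By the outcome, as a careful person would: the job done as asked, in the order asked, and still so for the second after the job is handed in, while the arm keeps its last pose, push and grip.
It also fails if it takes over 38 s, if anything falls off the work surface, if the arm or the gripper's body presses on something with over 40 N, if the wrist force passes 120 N, or if a joint passes its speed limit or range.

ROBOT

A 6-joint arm with a two-finger parallel gripper is mounted at the origin on the work surface. World frame = base frame: x ahead of the robot, y to its left, z up, the work surface at z = 0. Lengths are in m, angles in rad, forces in N, time in s.
With the tool pointing down it reaches from about 0.4 to 0.825 m from the base axis. Payload 7 kg.
Tool frame: the origin (TCP) lies on the centre line of the jaws, within the pads' length; the fingertips stand 25 mm ahead of it and the grasp point (between the pads) lies 6 mm ahead of it; z points along the fingers, y is the direction in which the jaws open and shut (so a half turn about z gives the same grasp; the last joint's range is limited). The gripper opens to 88 mm and grips with 3 to 60 N. Pads are 19 mm wide; open, the fingers measure 130 mm over their backs; the gripper's body (78 mm by 193 mm) begins 47 mm behind the grasp point.
Start: joints at [-0.921, 0.359, 0.012, 0, -1.224, -0.288], TCP at [0.239, -0.631, 0.252] pointing down, gripper open.
Joint ranges: [-3.07, 3.07], [-1.43, 2.12], [-1.02, 1.25], [-3.03, 1.67], [-3.05, -0], [-3.03, 3.03]. Speed limits (rad/s): [2.39, 2.39, 3.01, 3.14, 3.14, 3.14].

INTERFACE

Orientations are given as [roll, pitch, yaw] about the fixed x, y, z axes, in that order (R = Rz(yaw) Ry(pitch) Rx(roll)).
In Python, from station import * gives the robot as it stands. The module is installed in compiled form; this text tells all that it offers.
- The arm moves only by the tool step_arm, never from a script. Its argument "commands" is text: rows parted by semicolons, each of 6 numbers parted by spaces: the shift along the tool's x, y, z in mm, then the turn, a rotation vector about the tool's x, y, z in rad. A call has 1 to 8 rows; each row shifts and turns the commanded pose from where the row before left it, along the tool's axes as they then stand; what a row does not reach is not made up. A row lasts 1/8 s, in which the tool goes at most 62.5 mm and 10.7 degrees, less where a joint would pass 70% of its speed; a pose out of reach is approached as far as the arm can. A call is refused whole if a number of a shift passes 62.5 or a number of a turn 0.188, either way. A call with a gripper value outside its range is refused whole. "jaw" is the finger opening in mm, from 0 to 87.6, set as the call begins (left out, the last holds). The fingers move at their own pace and stop on an object; "grip_force" is the grip in N (left out, the last holds). Time passes only in rows, so rows that do not move let the fingers close. It gives the time, the measured TCP pose, the force and the opening at its end, in the units of the state.
- get_state(): the state, without advancing time (a new reading comes with each control period).
- grab_frame(name): name is "scene" or "top" or "wrist"; returns a dict with "frame" (480x640x3 uint8, red, green, blue), "fovy" (degrees; the focal length in pixels is half the picture's height over the tangent of half this angle, whatever the lens; pixels are square), "cx", "cy" (the principal point, pixels), "rvec" (rotation vector, rad) and "tvec" (3), from world to camera coordinates, as OpenCV has them; the wrist camera has in their place "tool_from_camera" (4x4, takes a point from camera to tool coordinates, whose origin is the TCP and whose axes are the flange's). Camera axes: x right, y down, z forward; pixel columns grow to the right and rows downward; lengths in m; the calibration is good to about 2 mm. A picture is of the moment at which its call begins: read the wrist's pose just before it. There is no depth.
- job_done(): hands the job in, once; it reports no verdict.
Trained networks look in a picture, given as the dict that the camera call returned (one of the last four; its "shot" number tells which), for a name from the list of things; names that differ only in an ending like _2 or _b are one class to them, and where a whole thing is asked for, a point or a joint stands for the part that bears it (a point fixed in the world has none). Each returns a list of dicts, best first, with "conf" (0 to 1); they miss things now and then, are a little off and sometimes report something else, mostly with a low value. They report only what shows in the picture. A call takes as long as a camera call. They do not tell look-alikes from the thing itself.
- recognise(picture, name): "pixel" ([column, row] in pixels, amid what is visible of it).
The state is a dict: "t": time; "q": joint angles; "qd": joint speeds; "joint_efforts": joint torques, N m; "eef_pos": TCP position; "ee_rot": TCP orientation; "force": force on the tool from outside, world axes, zero at the start; "moment": the same for the moment, N m; "width": finger opening in m.
Only numpy, scipy, OpenCV 4.12 (cv2) and the standard library are available. Lean on these libraries where they do the work, as an engineer would, in place of code of your own. Each camera call takes 0.05 s, during which the arm holds its last target.

## Working session

There is one attempt and no reset: what is moved stays moved. The work goes in short steps, Python scripts to look and compute and a tool call to move; the robot and the scene stay as the last step left them, time stands still between calls to the robot, and variables do not carry over. Pictures are saved under pics/ and viewed, and the job is handed in when it is done.

Besides the shell and the picture viewer there is one more tool, called after "Emit:" by a JSON object that holds its "fn" and its "kwargs", one argument or row to a line. step_arm: Moves the arm, as the interface text tells. Its arguments: {"type":"object","properties":{"commands":{"type":"string"},"jaw":{"type":"number"},"grip_force":{"type":"number"}},"required":["commands"]}

```bash
mkdir -p pics; cat > h.py <<'E'
from station import *
import numpy as np, cv2
from scipy.spatial.transform import Rotation as R
def K(p):
    f=240/np.tan(np.radians(p['fovy'])/2); return np.array([[f,0,p['cx']],[0,f,p['cy']],[0,0,1]])
def ext(p,st=None):
    if 'rvec' in p and p.get('rvec') is not None:
        return cv2.Rodrigues(np.array(p['rvec'],float))[0],np.array(p['tvec'],float).ravel()
    T=np.array(p['tool_from_camera']); W=np.eye(4); W[:3,:3]=R.from_euler('xyz',st['ee_rot']).as_matrix() if np.size(st['ee_rot'])==3 else np.array(st['ee_rot']); W[:3,3]=st['eef_pos']
    C=np.linalg.inv(W@T); return C[:3,:3],C[:3,3]
def unproj(p,px,z,st=None):
    Rm,t=ext(p,st); k=K(p); d=Rm.T@np.linalg.inv(k)@np.array([px[0],px[1],1.]); c=-Rm.T@t
    return c+d*(z-c[2])/d[2]
def proj(p,X,st=None):
    Rm,t=ext(p,st); x=K(p)@(Rm@np.array(X,float)+t); return x[:2]/x[2]
def save(p,n): cv2.imwrite('pics/'+n,p['frame'][:,:,::-1])
E
python3 - <<'E'
from h import *
s=get_state(); print({k:np.round(v,3) for k,v in s.items()})
for n in ['scene','top']:
    p=grab_frame(n); save(p,n+'0.png'); print(n,[k for k in p], p['fovy'])
    Rm,t=ext(p); print('cam',-Rm.T@t)
    for m in ['clip','clip_grip','clip_tip_left','clip_tip_right','edge','stand','spare_grip']:
        try: print(m,[(np.round(r['pixel']),round(r['conf'],2), np.round(unproj(p,r['pixel'],.016),3)) for r in recognise(p,m)][:5])
        except Exception as e: print(m,e)
p=grab_frame('wrist'); save(p,'wrist0.png'); print(p['tool_from_camera'])
E
```

```text
{'t': np.float64(0.0), 'q': array([-0.921,  0.359,  0.011, -0.   , -1.224, -0.288]), 'qd': array([-0.   ,  0.   , -0.001,  0.   , -0.   , -0.   ]), 'joint_efforts': array([-1.0000e-03, -5.8272e+01,  2.9306e+01,  6.9970e+00,  7.0000e-03,
       -0.0000e+00]), 'eef_pos': array([ 0.239, -0.631,  0.251]), 'ee_rot': array([ 3.14, -0.  , -2.78]), 'force': array([-0.1  , -0.256,  0.351]), 'moment': array([ 0.064, -0.022,  0.017]), 'width': np.float64(0.088)}
scene ['frame', 'fovy', 'cx', 'cy', 'rvec', 'tvec', 'shot'] 55.08732271269598
cam [1.04132749 0.60434703 0.91629395]
clip [(array([349., 218.]), 0.87, array([ 0.348, -0.014,  0.016])), (array([387., 271.]), 0.83, array([0.419, 0.183, 0.016])), (array([282., 194.]), 0.77, array([ 0.413, -0.23 ,  0.016])), (array([322., 153.]), 0.73, array([ 0.186, -0.289,  0.016])), (array([291., 242.]), 0.69, array([ 0.522, -0.063,  0.016]))]
clip_grip [(array([292., 241.]), 0.89, array([ 0.52 , -0.064,  0.016])), (array([321., 153.]), 0.88, array([ 0.19 , -0.289,  0.016])), (array([281., 197.]), 0.71, array([ 0.424, -0.221,  0.016])), (array([387., 274
[... 2178 characters left out ...]
]), 0.69, array([ 0.417, -0.198,  0.016])), (array([435., 370.]), 0.64, array([ 0.2  , -0.276,  0.016])), (array([358., 249.]), 0.46, array([ 0.493, -0.081,  0.016]))]
edge [(array([261., 192.]), 0.97, array([0.633, 0.171, 0.016]))]
stand [(array([263., 191.]), 0.72, array([0.636, 0.166, 0.016]))]
spare_grip [(array([463., 251.]), 0.91, array([ 0.496, -0.347,  0.016])), (array([260., 191.]), 0.51, array([0.637, 0.173, 0.016]))]
[[-7.11021837e-04 -9.55273275e-01 -2.95723627e-01  8.05906540e-02]
 [ 9.99999691e-01 -5.79969786e-04 -5.30873984e-04  1.01323502e-04]
 [ 3.35618960e-04 -2.95723913e-01  9.55273393e-01 -1.32702697e-01]
 [ 0.00000000e+00  0.00000000e+00  0.00000000e+00  1.00000000e+00]]
```

View pics/scene0.png

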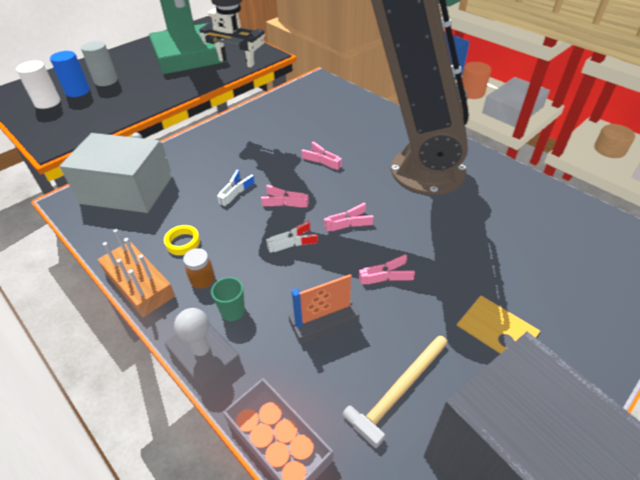

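View pics/top0.png

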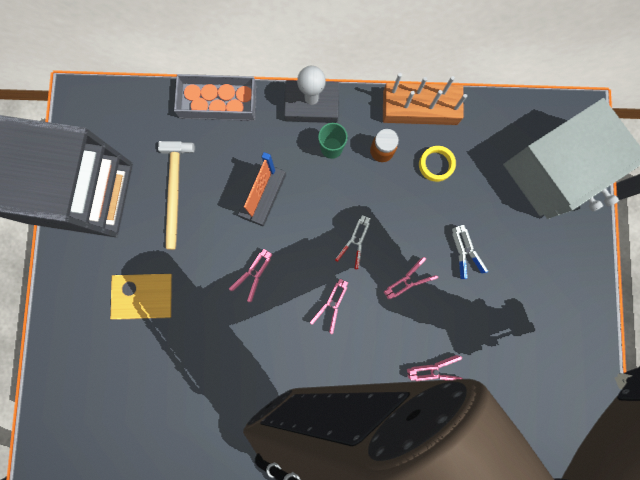

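```bash
python3 -c "
import cv2
a=cv2.imread('pics/top0.png'); cv2.imwrite('pics/top0c.png',cv2.resize(a[160:310,220:420],None,fx=4,fy=4,interpolation=cv2.INTER_CUBIC))
a=cv2.imread('pics/scene0.png'); cv2.imwrite('pics/scene0c.png',cv2.resize(a[180:330,240:440],None,fx=4,fy=4,interpolation=cv2.INTER_CUBIC))"
```

```text
(no output)
```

View pics/top0c.png

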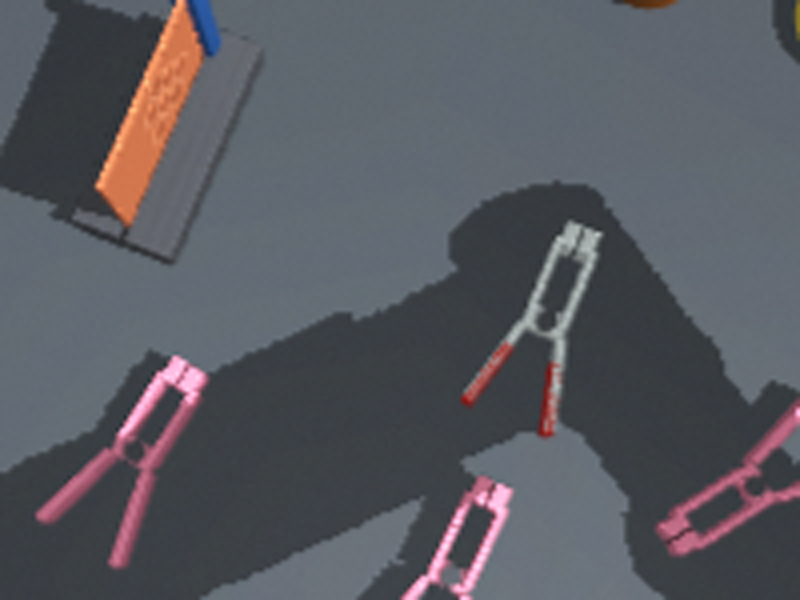

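View pics/scene0c.png

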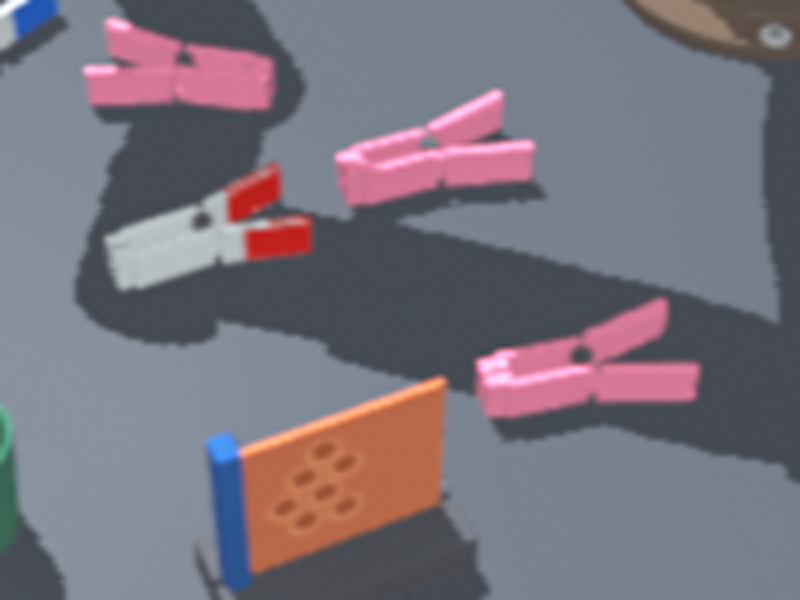

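The red clip is at top ≈ (357,241), tips up at (366,217) and handle ends at (337,260) and (357,268). The stand's free copper edge is near (248,212) and the post at (267,160). I'll now work out the poses from these pixels.

```bash
python3 - <<'E'
from h import *
p=grab_frame('top'); c=lambda x,y:(220+x/4-.375,160+y/4-.375)
pts={'tipL':c(570,222),'tipR':c(602,232),'hL':c(466,403),'hR':c(545,435)}
W={k:unproj(p,v,.032) for k,v in pts.items()}
for k,v in W.items(): print(k,v.round(4))
t=(W['tipL']+W['tipR'])/2; h=(W['hL']+W['hR'])/2
d=t-h; print('len',np.linalg.norm(d),'yaw',np.arctan2(d[1],d[0]),'hw',np.linalg.norm(W['hL']-W['hR']))
d/=np.linalg.norm(d); print('grip',h+d*.020,'from tip',t-d*.109)
# stand: top of sheet z=.14
print('edge top L/R?')
for n,x,y,z in [('freeTop',97,187,.14),('freebot',128,225,.03),('postside',203,50,.14),('baseNR',175,263,.03),('baseFR',265,50,.03),('baseNL',72,212,.03)]:
    print(n,unproj(p,c(x,y),z).round(4))
for n,x,y in [('pinkmidtipR',512,490),('pinkmidtipL',478,478),('pinkRtip',655,530),('pinkRh',800,405)]:
    print(n,unproj(p,c(x,y),.032).round(4))
s=grab_frame('scene'); c2=lambda x,y:(240+x/4-.375,180+y/4-.375)
print('scene freetop',unproj(s,c2(445,380),.14).round(4),'freebot',unproj(s,c2(440,505),.03).round(4))
for n,x,y in [('tip front top',107,240),('hL?',278,165),('hR',310,218)]: print(n,unproj(s,c2(x,y),.032).round(4))
E
```

```text
tipL [ 0.5776 -0.0888  0.032 ]
tipR [ 0.5718 -0.1091  0.032 ]
hL [ 0.4611 -0.0259  0.032 ]
hR [ 0.4426 -0.0755  0.032 ]
len 0.13199109860952166 yaw -0.37419465468829394 hw 0.052943434276329596
grip [ 0.47046311 -0.05801157  0.032     ] from tip [ 0.47324723 -0.05910488  0.032     ]
edge top L/R?
freeTop [0.5687 0.1919 0.14  ]
freebot [0.5677 0.19   0.03  ]
postside [0.6507 0.135  0.14  ]
baseNR [0.5443 0.1593 0.03  ]
baseFR [0.6838 0.1079 0.03  ]
baseNL [0.575  0.2257 0.03  ]
pinkmidtipR [ 0.4079 -0.0557  0.032 ]
pinkmidtipL [ 0.4147 -0.0345  0.032 ]
pinkRtip [ 0.3858 -0.1446  0.032 ]
pinkRh [ 0.466  -0.2342  0.032 ]
scene freetop [0.5676 0.1925 0.14  ] freebot [0.5703 0.1958 0.03  ]
tip front top [ 0.5733 -0.1036  0.032 ]
hL? [ 0.445  -0.0751  0.032 ]
hR [ 0.4645 -0.0232  0.032 ]
```

View pics/wrist0.png

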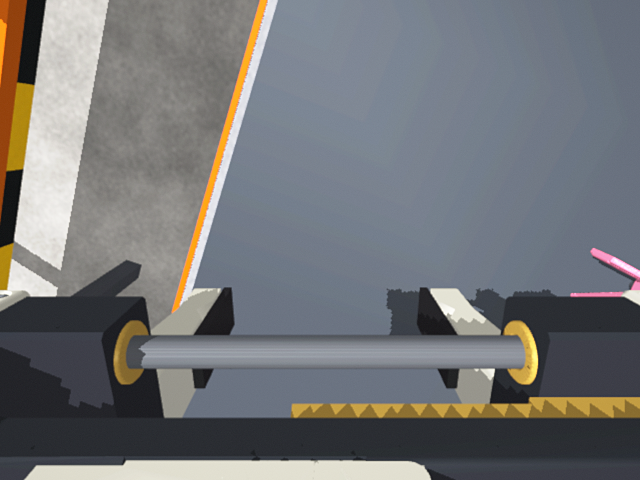

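```bash
cat >> h.py <<'E'
def plan(target,yaw,n,rnd=1):
    s=get_state(); P=np.array(s['eef_pos']); Rm=R.from_euler('xyz',s['ee_rot'])
    T=R.from_euler('xyz',[np.pi,0,yaw]); rv=(Rm.inv()*T).as_rotvec()/n; d=(np.array(target)-P)/n
    print('t',s['t'],'pos',P.round(4),'rot',np.round(s['ee_rot'],4),'dist',np.linalg.norm(d*n).round(4))
    out=[]
    for i in range(n):
        v=Rm.inv().apply(d)*1000
        out.append(' '.join(f'{x:.{rnd}f}' for x in v)+' '+' '.join(f'{x:.3f}' for x in rv)); Rm=Rm*R.from_rotvec(rv)
    for i in range(0,n,8): print('; '.join(out[i:i+8]))
E
python3 - <<'E'
from h import *
plan([.4600,-.055,.21],-.374,14)
E
```

```text
t 0.95 pos [ 0.2389 -0.6313  0.2516] rot [-3.1416 -0.     -2.7798] dist 0.6187
-29.3 32.9 3.0 0.000 -0.000 -0.172; -34.5 27.4 3.0 0.000 -0.000 -0.172; -38.7 21.1 3.0 0.000 -0.000 -0.172; -41.8 14.2 3.0 0.000 -0.000 -0.172; -43.6 6.8 3.0 0.000 -0.000 -0.172; -44.1 -0.7 3.0 0.000 -0.000 -0.172; -43.3 -8.3 3.0 0.000 -0.000 -0.172; -41.3 -15.5 3.0 0.000 -0.000 -0.172
-38.0 -22.4 3.0 0.000 -0.000 -0.172; -33.6 -28.5 3.0 0.000 -0.000 -0.172; -28.2 -33.9 3.0 0.000 -0.000 -0.172; -22.0 -38.2 3.0 0.000 -0.000 -0.172; -15.2 -41.4 3.0 0.000 -0.000 -0.172; -7.9 -43.4 3.0 0.000 -0.000 -0.172
```

Emit:
{"fn": "step_arm", "kwargs": {
  "commands": "-29.3 32.9 3 0 0 -0.172; -34.5 27.4 3 0 0 -0.172; -38.7 21.1 3 0 0 -0.172; -41.8 14.2 3 0 0 -0.172; -43.6 6.8 3 0 0 -0.172; -44.1 -0.7 3 0 0 -0.172; -43.3 -8.3 3 0 0 -0.172; -41.3 -15.5 3 0 0 -0.172"
}}

```text
t: 1.95
eef_pos: [0.3654, -0.3005, 0.2278]
ee_rot: [-3.141, -0.0, -1.398]
force: [0.9, 0.4, -1.1]
width: 0.0876
```

Emit:
{"fn": "step_arm", "kwargs": {
  "commands": "-38 -22.4 3 0 0 -0.172; -33.6 -28.5 3 0 0 -0.172; -28.2 -33.9 3 0 0 -0.172; -22 -38.2 3 0 0 -0.172; -15.2 -41.4 3 0 0 -0.172; -7.9 -43.4 3 0 0 -0.172; 0 0 0 0 0 0; 0 0 0 0 0 0"
}}

```text
t: 2.95
eef_pos: [0.4592, -0.0546, 0.2095]
ee_rot: [3.142, 0.0, -0.372]
force: [0.4, 0.3, 0.1]
width: 0.0874
```

```bash
python3 - <<'E'
from h import *
s=get_state(); print({k:np.round(s[k],4) for k in ('t','q','eef_pos','ee_rot')})
p=grab_frame('wrist'); save(p,'wrist1.png'); np.savez('w1.npz',**{k:p[k] for k in ('fovy','cx','cy','tool_from_camera')},eef_pos=s['eef_pos'],ee_rot=s['ee_rot'])
E
```

```text
{'t': np.float64(2.95), 'q': array([ 3.0930e-01,  3.7700e-02, -4.9980e-01, -1.0000e-04, -1.0335e+00,
        8.8940e-01]), 'eef_pos': array([ 0.4592, -0.0546,  0.2095]), 'ee_rot': array([ 3.1415e+00,  2.0000e-04, -3.7220e-01])}
```

View pics/wrist1.png

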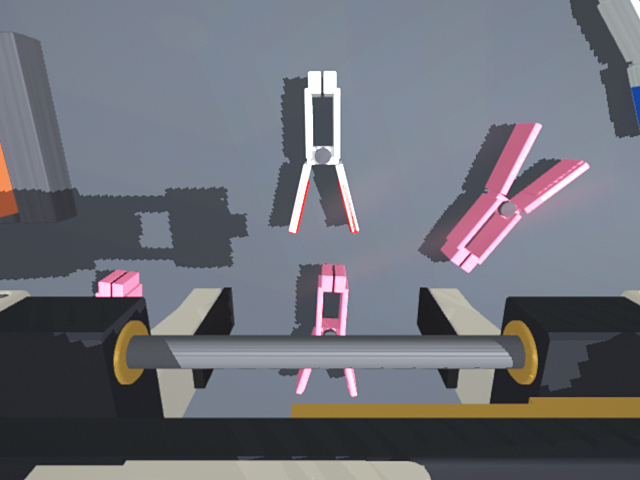

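The wrist view shows the red clip upright in the picture: tips at (322,72), pivot (322,156), handle ends (292,232) and (355,232). The middle pink clip's tips are at (333,268), behind it.

```bash
python3 - <<'E'
from h import *
z=np.load('w1.npz'); p={k:z[k] for k in ('fovy','cx','cy','tool_from_camera')}; st={'eef_pos':z['eef_pos'],'ee_rot':z['ee_rot']}
f=lambda x,y:unproj(p,(x,y),.032,st)
tip=f(322.3,71.5); piv=f(322.5,156); h=(f(292,232)+f(355,231))/2
print(tip.round(4),piv.round(4),h.round(4), np.linalg.norm(tip-h),np.linalg.norm(tip-piv),np.linalg.norm(f(289.5,232)-f(358,231)))
for a,b in [(tip,h),(piv,h),(tip,piv)]:
    d=a-b; print('yaw',np.arctan2(d[1],d[0]).round(4))
d=tip-h;d/=np.linalg.norm(d); print('grip',(piv-.045*d).round(4),(tip-.109*d).round(4),(h+.02*d).round(4))
print('pink tip',f(333,266).round(4))
a=cv2.imread('pics/wrist1.png'); cv2.imwrite('pics/wrist1c.png',cv2.resize(a[55:275,240:400],None,fx=2.7,fy=2.7,interpolation=cv2.INTER_CUBIC))
E
```

```text
[ 0.5739 -0.0972  0.032 ] [ 0.5147 -0.0741  0.032 ] [ 0.4545 -0.0513  0.032 ] 0.12793902796417345 0.0635823559803246 0.05986213360606221
yaw -0.3671
yaw -0.3616
yaw -0.3726
grip [ 0.4727 -0.0579  0.032 ] [ 0.4722 -0.0581  0.032 ] [ 0.4732 -0.0585  0.032 ]
pink tip [ 0.4214 -0.0475  0.032 ]
```

View pics/wrist1c.png

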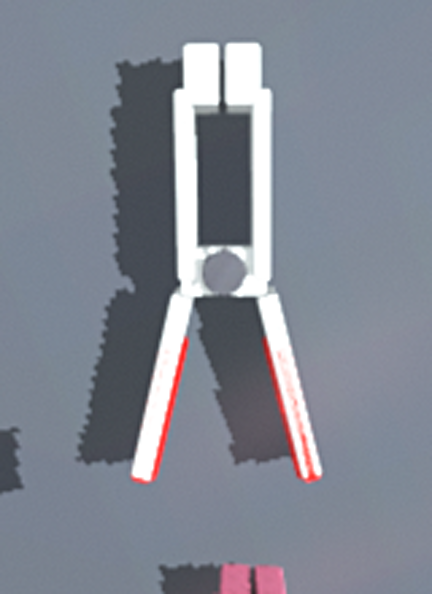

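```bash
python3 - <<'E'
from h import *
plan([.4727,-.0581,.028],-.368,6)
E
```

```text
t 3.0 pos [ 0.4591 -0.0551  0.2096] rot [ 3.1416e+00  1.0000e-04 -3.7300e-01] dist 0.1821
2.3 -0.4 30.3 0.000 0.000 -0.001; 2.3 -0.4 30.3 0.000 0.000 -0.001; 2.3 -0.4 30.3 0.000 0.000 -0.001; 2.3 -0.3 30.3 0.000 0.000 -0.001; 2.3 -0.3 30.3 0.000 0.000 -0.001; 2.3 -0.3 30.3 0.000 0.000 -0.001
```

Emit:
{"fn": "step_arm", "kwargs": {
  "commands": "3.4 -0.5 38 0 0 -0.005; 3.4 -0.5 38 0 0 0; 3.4 -0.5 38 0 0 0; 3.4 -0.5 38 0 0 0; 0 0 15 0 0 0; 0 0 7 0 0 0; 0 0 4 0 0 0; 0 0 0 0 0 0",
  "jaw": 72
}}

```text
t: 4.0
eef_pos: [0.4731, -0.0579, 0.032]
ee_rot: [-3.141, -0.001, -0.367]
force: [-0.0, 0.6, -0.4]
width: 0.0721
```

```bash
python3 - <<'E'
from h import *
s=get_state(); print({k:np.round(s[k],4) for k in ('t','eef_pos','ee_rot','force','width')})
p=grab_frame('wrist'); save(p,'wrist2.png')
E
```

```text
{'t': np.float64(4.0), 'eef_pos': array([ 0.4731, -0.0579,  0.032 ]), 'ee_rot': array([-3.1411e+00, -7.0000e-04, -3.6730e-01]), 'force': array([-0.0102,  0.6469, -0.361 ]), 'width': np.float64(0.0721)}
```

View pics/wrist2.png

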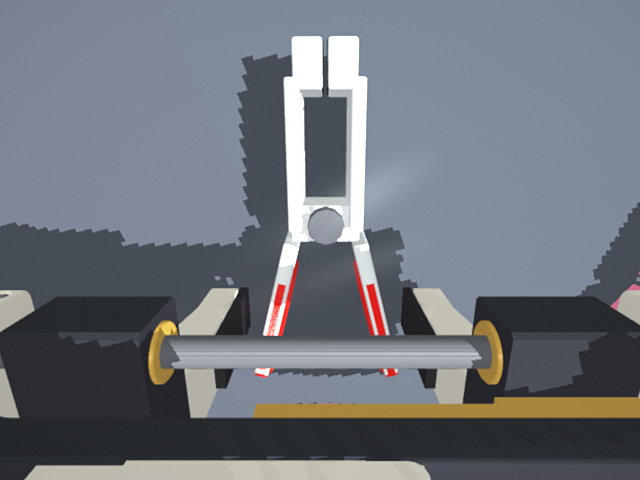

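The clip sits centred between the pads, with its tips at (325,45) and pivot at (325,226). I'll go down 4 mm and squeeze.

Emit:
{"fn": "step_arm", "kwargs": {
  "commands": "0 0 4 0 0 0; 0 0 0 0 0 0"
}}

```text
t: 4.3
eef_pos: [0.4728, -0.0577, 0.0276]
ee_rot: [-3.141, -0.0, -0.367]
force: [0.2, -0.1, -0.2]
width: 0.0721
```

Emit:
{"fn": "step_arm", "kwargs": {
  "commands": "0 0 0 0 0 0; 0 0 0 0 0 0; 0 0 0 0 0 0; 0 0 0 0 0 0; 0 0 0 0 0 0; 0 0 0 0 0 0; 0 0 0 0 0 0; 0 0 0 0 0 0",
  "jaw": 15,
  "grip_force": 35
}}

```text
t: 5.3
eef_pos: [0.4729, -0.0577, 0.0277]
ee_rot: [-3.141, -0.0, -0.367]
force: [-0.6, -0.1, 3.5]
width: 0.0276
```

```bash
python3 - <<'E'
from h import *
s=get_state(); print({k:np.round(s[k],4) for k in ('t','eef_pos','ee_rot','force','width')})
p=grab_frame('wrist'); save(p,'wrist3.png')
E
```

```text
{'t': np.float64(5.3), 'eef_pos': array([ 0.4729, -0.0577,  0.0277]), 'ee_rot': array([-3.1415e+00, -2.0000e-04, -3.6680e-01]), 'force': array([-0.6318, -0.09  ,  3.4964]), 'width': np.float64(0.0276)}
```

View pics/wrist3.png

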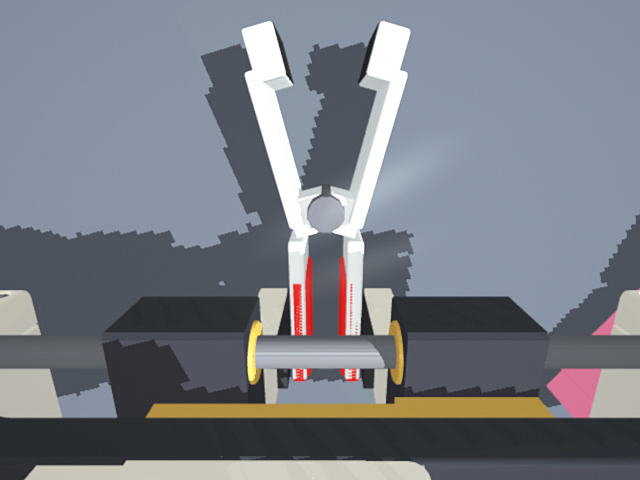

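Fully open: 27.6 mm between the pads, with jaw tip blocks around (268,55) and (384,55). Next I measure the tips in the tool frame, then lift.

```bash
python3 - <<'E'
from h import *
s=get_state(); p=grab_frame('wrist')
W=R.from_euler('xyz',s['ee_rot']).as_matrix()
for n,x,y in [('Lfront',257.5,25.5),('Lout',243,31),('Lin',271,21),('Rin',383,22),('Rout',410,31),('pivot',326,213),('Linback',291,86),('Rinback',365,86)]:
    X=unproj(p,(x,y),.032 if 'back' not in n else .032,s); print(n,(W.T@(X-s['eef_pos'])*1000).round(1))
E
```

```text
Lfront [110.4 -20.6  -4.4]
Lout [108.9 -25.2  -4.4]
Lin [111.6 -16.4  -4.4]
Rin [111.3  18.1  -4.4]
Rout [108.8  26.5  -4.4]
pivot [51.2  0.5 -4.4]
Linback [ 93.1 -10.8  -4.4]
Rinback [93.1 13.1 -4.4]
```

Emit:
{"fn": "step_arm", "kwargs": {
  "commands": "0 0 -5 0 0 0; 0 0 -15 0 0 0; 0 0 -30 0 0 0; 0 0 -45 0 0 0; 0 0 -45 0 0 0; 0 0 -30 0 0 0; 0 0 0 0 0 0"
}}

```text
t: 6.28
eef_pos: [0.4739, -0.0575, 0.2001]
ee_rot: [-3.139, -0.004, -0.367]
force: [0.2, 0.4, -2.4]
width: 0.0272
```

```bash
python3 - <<'E'
from h import *
s=get_state(); print({k:np.round(s[k],4) for k in ('t','eef_pos','ee_rot','force','width')})
p=grab_frame('wrist'); save(p,'wrist4.png')
E0=np.array([.567,.190]); u=np.array([np.cos(.353),-np.sin(.353)])
plan(list(E0-u*(.078+.07))+[.198],-.353,6)
E
```

```text
{'t': np.float64(6.275), 'eef_pos': array([ 0.4739, -0.0575,  0.2001]), 'ee_rot': array([-3.1388, -0.004 , -0.3667]), 'force': array([ 0.2095,  0.3898, -2.4211]), 'width': np.float64(0.0272)}
t 6.325 pos [ 0.4729 -0.0576  0.1984] rot [-3.1401e+00 -1.4000e-03 -3.6700e-01] dist 0.3021
-24.8 -43.8 0.1 -0.000 -0.000 -0.002; -24.7 -43.9 0.1 -0.000 -0.000 -0.002; -24.6 -43.9 0.1 -0.000 -0.000 -0.002; -24.5 -44.0 0.1 -0.000 -0.000 -0.002; -24.4 -44.0 0.1 -0.000 -0.000 -0.002; -24.3 -44.1 0.1 -0.000 -0.000 -0.002
```

View pics/wrist4.png

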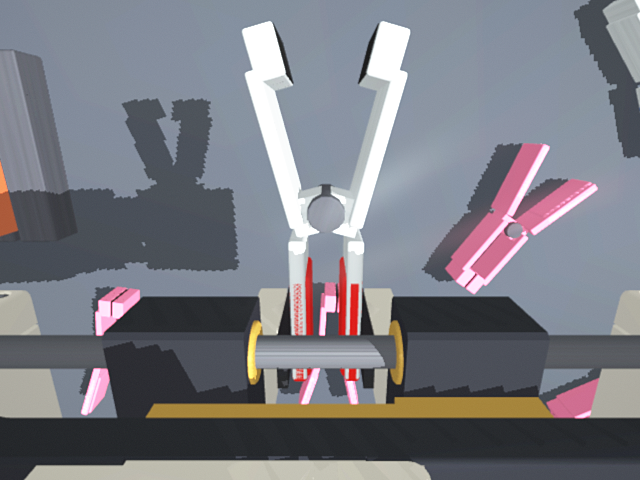

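Emit:
{"fn": "step_arm", "kwargs": {
  "commands": "-12 -22 0 0 0 -0.002; -24.5 -44 0 0 0 -0.002; -24.5 -44 0 0 0 -0.002; -24.5 -44 0 0 0 -0.002; -24.5 -44 0 0 0 -0.002; -24.5 -44 0 0 0 -0.002; -12 -22 0 0 0 -0.002; 0 0 0 0 0 0"
}}

```text
t: 7.32
eef_pos: [0.428, 0.242, 0.196]
ee_rot: [3.139, 0.001, -0.351]
force: [-1.3, -0.0, -1.4]
width: 0.0272
```

Emit:
{"fn": "step_arm", "kwargs": {
  "commands": "0 0 15 0 0 0; 0 0 35 0 0 0; 0 0 35 0 0 0; 0 0 15 0 0 0; 0 0 0 0 0 0; 0 0 0 0 0 0"
}}

```text
t: 8.07
eef_pos: [0.4292, 0.2405, 0.0977]
ee_rot: [3.142, -0.0, -0.354]
force: [-0.4, -0.7, -2.2]
width: 0.0275
```

```bash
python3 - <<'E'
from h import *
s=get_state(); print({k:np.round(s[k],4) for k in ('t','eef_pos','ee_rot','force','width')})
p=grab_frame('wrist'); save(p,'wrist5.png')
print([(np.round(r['pixel'],1),r['conf']) for r in recognise(p,'edge')])
for n in ('top','scene'):
    q=grab_frame(n); save(q,n+'5.png'); f=q['frame'][:,:,::-1]
    a=f[150:260,200:320] if n=='top' else f[230:340,260:400]
    cv2.imwrite(f'pics/{n}5c.png',cv2.resize(a,None,fx=5,fy=5,interpolation=cv2.INTER_CUBIC))
E
```

```text
{'t': np.float64(8.075), 'eef_pos': array([0.4292, 0.2405, 0.0977]), 'ee_rot': array([ 3.1415e+00, -1.0000e-04, -3.5350e-01]), 'force': array([-0.4155, -0.7373, -2.2238]), 'width': np.float64(0.0275)}
[(array([319.,  11.]), 0.96)]
```

View pics/wrist5.png

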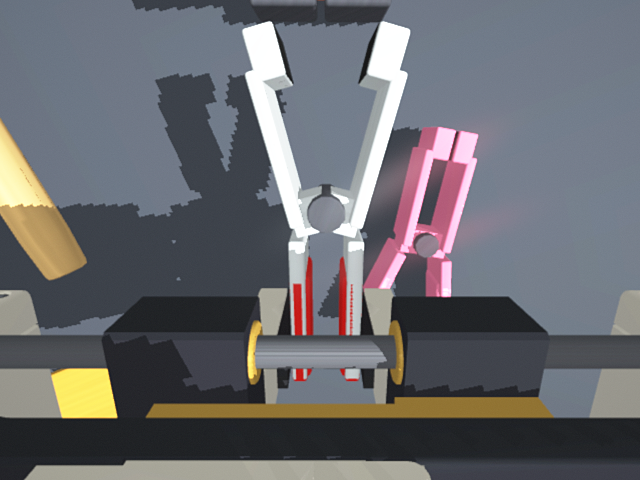

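View pics/top5c.png

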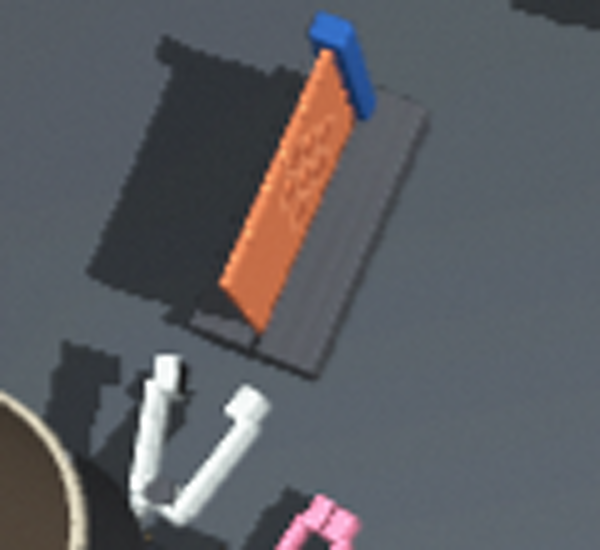

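View pics/scene5c.png

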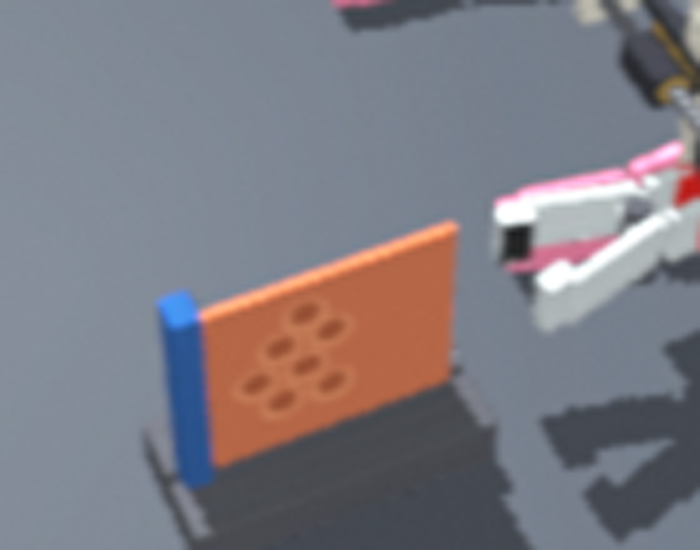

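```bash
python3 - <<'E'
from h import *
s=get_state(); p=grab_frame('wrist'); t=grab_frame('top'); sc=grab_frame('scene')
u=np.array([np.cos(.353),-np.sin(.353),0]); v=np.array([-u[1],u[0],0])
W=R.from_euler('xyz',s['ee_rot']).as_matrix()
def rep(n,X): d=W.T@(X-s['eef_pos'])*1000; print(n,X.round(4),'tool',d.round(1))
for y,z in [(22,.0),(8,.03)]:
  for x in (251,320,389): rep(f'base wrist z{z}',unproj(p,(x,y),z,s))
c=lambda x,y:(200+x/5-.4,150+y/5-.4); c2=lambda x,y:(260+x/5-.4,230+y/5-.4)
rep('top freeTop L',unproj(t,c(220,284),.14)); rep('top freebot R',unproj(t,c(262,333),.03)); rep('base NR top',unproj(t,c(317,372),.03))
rep('base NL',unproj(t,c(190,318),.03))
rep('post side top of sheet L',unproj(t,c(323,52),.14))
rep('scene freeTop',unproj(sc,c2(457,223),.14)); rep('scene bot',unproj(sc,c2(451,382),.03)); rep('scene sheet top at post',unproj(sc,c2(200,317),.14))
# clip tips in top & scene at z top
zt=s['eef_pos'][2]+.0044
rep('clip L block top front mid',unproj(t,c(167,356),zt)); rep('clip R front',unproj(t,c(257,393),zt))
rep('scene clip L inner front?',unproj(sc,c2(545,275),zt));
for n,x in [('L',[.110,-.0205,-.0044]),('R',[.110,.0225,-.0044])]:
    X=s['eef_pos']+W@np.array(x); print(n,'pred top crop',((proj(t,X)+.4-[200,150])*5).round(0),'scene crop',((proj(sc,X)+.4-[260,230])*5).round(0))
E
```

```text
base wrist z0.0 [0.5717 0.2324 0.    ] tool [136.6 -40.9  98.4]
base wrist z0.0 [0.5584 0.1965 0.    ] tool [136.6  -2.6  98.3]
base wrist z0.0 [0.5451 0.1607 0.    ] tool [136.5  35.6  98.3]
base wrist z0.03 [0.5683 0.2276 0.03  ] tool [135.1 -35.2  68.4]
base wrist z0.03 [0.5568 0.1966 0.03  ] tool [135.1  -2.2  68.3]
base wrist z0.03 [0.5454 0.1657 0.03  ] tool [135.1  30.7  68.3]
top freeTop L [0.5687 0.1925 0.14  ] tool [147.7  -2.6 -41.7]
top freebot R [0.5669 0.189  0.03  ] tool [147.2   1.4  68.3]
base NR top [0.5478 0.1604 0.03  ] tool [139.2  34.9  68.3]
base NL [0.5735 0.2257 0.03  ] tool [140.7 -35.3  68.4]
post side top of sheet L [0.679  0.1504 0.14  ] tool [265.8  -1.2 -41.6]
scene freeTop [0.5666 0.1919 0.14  ] tool [145.9  -1.3 -41.7]
scene bot [0.5703 0.1963 0.03  ] tool [147.9  -6.5  68.3]
scene sheet top at post [0.6791 0.1505 0.14  ] tool [265.8  -1.4 -41.6]
clip L block top front mid [0.5412 0.2222 0.1026] tool [111.6 -20.9  -4.3]
clip R front [0.5248 0.179  0.1026] tool [111.2  25.3  -4.4]
scene clip L inner front? [0.5377 0.2198 0.1026] tool [109.2 -17.5  -4.3]
L pred top crop [166. 359.] scene crop [547. 280.]
R pred top crop [251. 393.] scene crop [502. 212.]
```

The wrist, top and scene views agree: the edge is about 147 mm ahead of the TCP and the sheet plane is about 1 mm to the left. The clip's midline is about 1–2 mm to the right. I'll shift −2 mm in y, advance part of the way and check.

Emit:
{"fn": "step_arm", "kwargs": {
  "commands": "3 -1 0 0 0 0; 8 -1 0 0 0 0; 10 0 0 0 0 0; 10 0 0 0 0 0; 7 0 0 0 0 0; 2 0 0 0 0 0; 0 0 0 0 0 0; 0 0 0 0 0 0"
}}

```text
t: 9.43
eef_pos: [0.467, 0.2291, 0.0976]
ee_rot: [3.142, 0.0, -0.353]
force: [-0.4, -0.3, -1.3]
width: 0.0273
```

```bash
cat > look.py <<'E'
from h import *
import sys
i=sys.argv[1]
s=get_state(); print({k:np.round(s[k],4) for k in ('t','eef_pos','ee_rot','force','width')})
p=grab_frame('wrist'); save(p,f'wrist{i}.png')
for n in ('top','scene'):
    q=grab_frame(n); f=q['frame'][:,:,::-1]
    a=f[150:260,200:320] if n=='top' else f[230:340,260:400]
    cv2.imwrite(f'pics/{n}{i}c.png',cv2.resize(a,None,fx=5,fy=5,interpolation=cv2.INTER_CUBIC))
E
python3 look.py 6
```

```text
{'t': np.float64(9.425), 'eef_pos': array([0.467 , 0.2291, 0.0976]), 'ee_rot': array([ 3.1415e+00,  1.0000e-04, -3.5270e-01]), 'force': array([-0.4417, -0.3183, -1.2542]), 'width': np.float64(0.0273)}
```

View pics/wrist6.png

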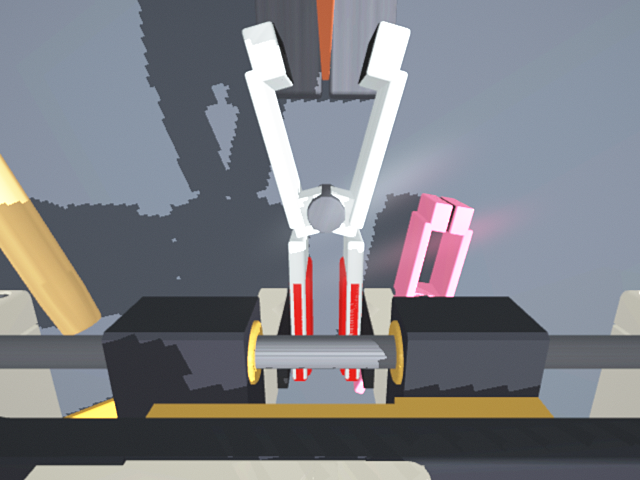

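View pics/top6c.png

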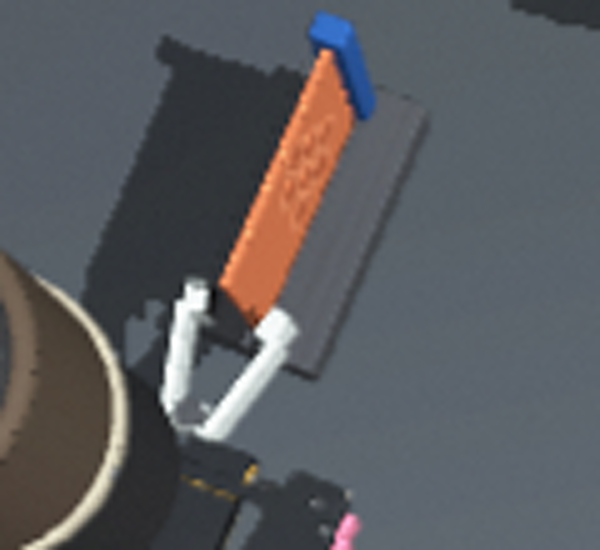

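View pics/scene6c.png

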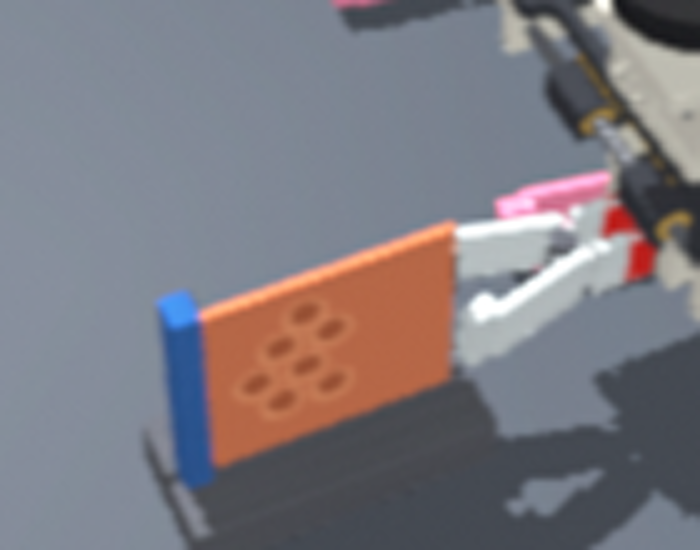

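The copper is centred between the jaws: the sheet line is at column 325 and the clip midline at 326.

```bash
python3 - <<'E'
from h import *
s=get_state(); p=grab_frame('wrist'); W=R.from_euler('xyz',s['ee_rot']).as_matrix()
for n,x,y,z in [('edge bot',325.5,79,.03),('base near',325,98,0.0),('base near top',325,93,.03)]:
    X=unproj(p,(x,y),z,s); print(n,X.round(4),(W.T@(X-s['eef_pos'])*1000).round(1))
f=p['frame']; cv2.imwrite('pics/wrist6c.png',cv2.resize(f[0:110,230:420,::-1],None,fx=4,fy=4,interpolation=cv2.INTER_CUBIC))
E
```

```text
edge bot [0.5643 0.193  0.03  ] [103.8   0.4  67.7]
base near [0.5582 0.1955 0.    ] [97.2  0.1 97.7]
base near top [0.5583 0.1955 0.03  ] [97.3  0.1 67.7]
```

View pics/wrist6c.png

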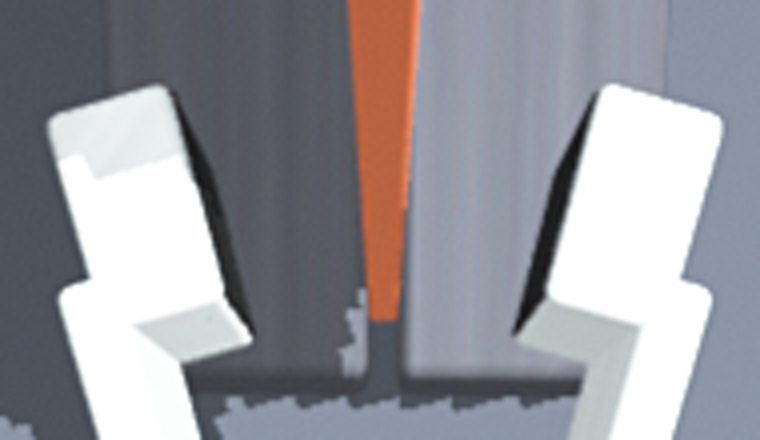

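Emit:
{"fn": "step_arm", "kwargs": {
  "commands": "2 0 0 0 0 0; 5 0 0 0 0 0; 7 0 0 0 0 0; 7 0 0 0 0 0; 5 0 0 0 0 0; 2 0 0 0 0 0; 0 0 0 0 0 0; 0 0 0 0 0 0"
}}

```text
t: 10.62
eef_pos: [0.4933, 0.2194, 0.0976]
ee_rot: [3.142, 0.0, -0.353]
force: [-0.4, 1.0, -1.1]
width: 0.0276
```

```bash
python3 look.py 7; python3 - <<'E'
from h import *
s=get_state();p=grab_frame('wrist'); W=R.from_euler('xyz',s['ee_rot']).as_matrix()
print([(np.round(r['pixel'],1),r['conf']) for r in recognise(p,'edge')])
f=p['frame']; cv2.imwrite('pics/wrist7c.png',cv2.resize(f[0:250,230:420,::-1],None,fx=2.4,fy=2.4,interpolation=cv2.INTER_CUBIC))
E
```

```text
{'t': np.float64(10.625), 'eef_pos': array([0.4933, 0.2194, 0.0976]), 'ee_rot': array([ 3.1415,  0.    , -0.3527]), 'force': array([-0.3538,  0.9546, -1.1133]), 'width': np.float64(0.0276)}
[(array([367.4, 158.6]), 0.21)]
```

View pics/wrist7c.png

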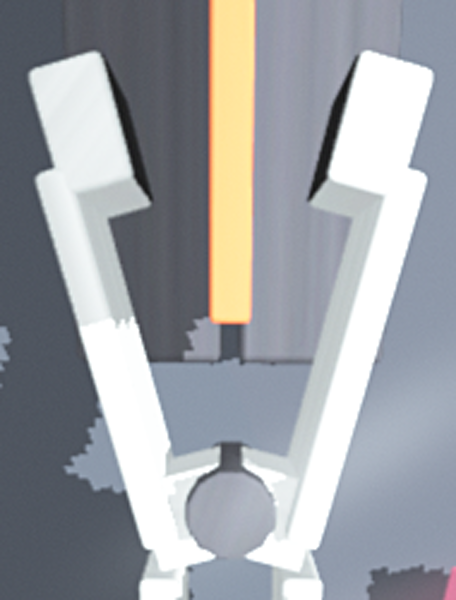

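View pics/top7c.png

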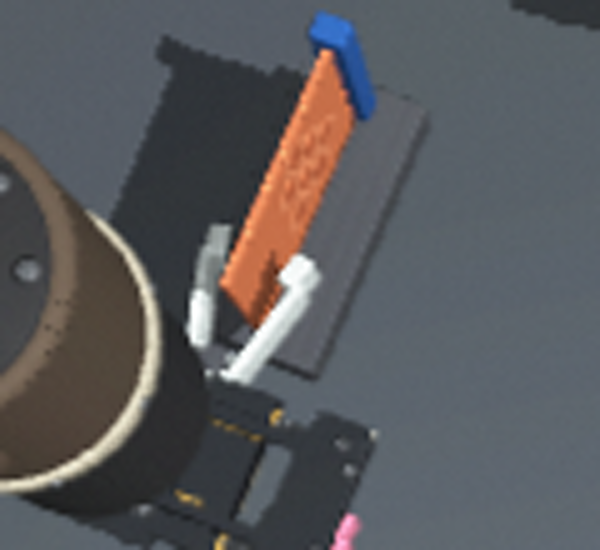

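View pics/scene7c.png

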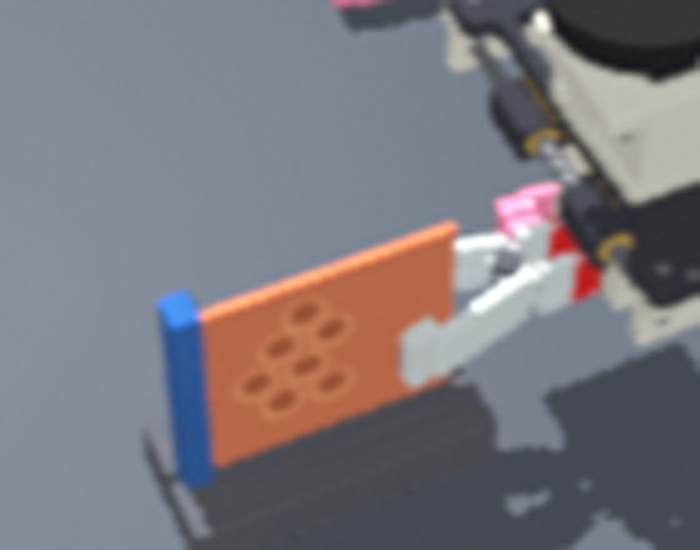

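```bash
python3 - <<'E'
from h import *
s=get_state(); p=grab_frame('wrist'); sc=grab_frame('scene'); W=R.from_euler('xyz',s['ee_rot']).as_matrix()
for n,x,y,z in [('edge top L',230+210/2.4-.4,321/2.4-.4,.14),('edge top R',230+252/2.4-.4,321/2.4-.4,.14)]:
    X=unproj(p,(x,y),z,s); print(n,X.round(4),(W.T@(X-s['eef_pos'])*1000).round(1))
for x in ([.110,-.0255,-.0044],[.110,-.0255,.0276]):
    X=s['eef_pos']+W@np.array(x); print(X.round(4),((proj(sc,X)+.4-[260,230])*5).round(0))
E
```

```text
edge top L [0.5679 0.1938 0.14  ] [ 78.8  -1.7 -42.4]
edge top R [0.5665 0.19   0.14  ] [ 78.8   2.4 -42.4]
[0.6054 0.2054 0.102 ] [416. 345.]
[0.6054 0.2054 0.07  ] [414. 388.]
```

The edge is 78.8 mm ahead of the TCP, so the tip middles are about 23 mm past it. The sheet spans −1.7 to +2.4 mm in y, centred between jaws at about ±15 mm, and the arm is still and level. Handing in.

```bash
python3 - <<'E'
from h import *
s=get_state(); print(s['t'],np.abs(s['qd']).max(),s['width'],s['ee_rot']); print(job_done())
E
```

```text
10.975 0.001933443275918334 0.02706756031988902 [-3.14149871e+00 -4.34902803e-05 -3.52630103e-01]
the job is handed in; nothing more can be done
None
```

I picked up the red-handled clip and squeezed it fully open with a 35 N grip. I brought it level around the free copper edge, and handed the job in at about 11 s of the 38 s allowed, still holding it open there.

Last checks before handing in:
- **Opening:** the fingers read 27–27.6 mm, which fits the 28 mm given for fully open.
- **Depth:** the tip middles are about 23 mm past the edge, and the front ends of the tips about 31 mm.
- **Centring:** the sheet is within about 1 mm of the middle of the gap, leaving roughly 13 mm clear on each side.
- **Height:** the middle of the clip is at about 86 mm, against 85 mm for the middle of the edge.
- **Level and still:** the tool's tilt was below 0.001 rad and joint speeds were near zero. The force readings showed no contact with the copper.

**Disagreements:**
- The camera views differed by 1–4 mm on where the edge and jaw tips were along the sheet.
- At the last look, the edge detector gave only a low-confidence match (0.21), away from the edge. I relied on the edge's pixel position and the calibration instead.

I did not re-measure the other objects at the end. The path stayed clear of them, and I saw none disturbed in the later pictures.

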